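# Shut the sample hopper's slide gate past its spring catch

## Robot

A 6-joint arm with a two-finger parallel gripper is mounted at the origin on the work surface. World frame = base frame: x ahead of the robot, y to its left, z up, the work surface at z = 0. Lengths are in m, angles in rad, forces in N, time in s.
With the tool pointing down it reaches from about 0.35 to 0.8 m from the base axis. Payload 7.3 kg.
Tool frame: the origin (TCP) lies between the finger pads; the fingertips stand 19 mm ahead of it and the grasp point (between the pads) is the TCP (robot.tips_ahead is the distance from the TCP to the fingertips, in m); z points along the fingers, y is the direction in which the jaws open and shut (so a half turn about z gives the same grasp; the last joint's range is limited). The gripper opens to 85 mm and grips with 20 to 120 N. Pads are 22 mm wide; open, the fingers measure 114 mm over their backs; the gripper's body (76 mm by 85 mm) begins 54 mm behind the grasp point. The pads swing forward as they close: fully open they stand 13 mm farther back than shut.
Start: joints at [-1.264, 0.342, 1.524, -0, 1.275, -0.146], TCP at [0.23, -0.472, 0.25] pointing down, gripper open.
Joint ranges: [-2.53, 2.53], [-0.77, 2.02], [0.04, 2.7], [-1, 4.14], [0.28, 2.66], [-3.11, 3.11]. Speed limits (rad/s): [2.57, 2.57, 3.14, 3.14, 3.14, 3.14].

## Interface

Orientations are given as a unit quaternion [x, y, z, w].
In Python, from workcell import robot gives the robot as it stands.
- The arm moves only by the shell command python3 -m creep 'ROWS' [FORCE]. ROWS is text: rows parted by semicolons, each of 7 numbers parted by spaces: the shift along the tool's x, y, z in cm, then the turn, a rotation vector about the tool's x, y, z in degrees, then the opening, from -1 (shut) to 1 (fully open). In form: dx dy dz ax ay az gripper; .... A call has 1 to 12 rows; each row shifts and turns the commanded pose from where the row before left it, along the tool's axes as they then stand; what a row does not reach is not made up. A row lasts 1/8 s, in which the tool goes at most 62.5 mm and 10.7 degrees, less where a joint would pass 70% of its speed; a pose out of reach is approached as far as the arm can. A call with a gripper value outside its range is refused whole. The fingers move at their own pace and stop on an object; FORCE is the grip in N (left out, the last holds). Time passes only in rows, so rows that do not move let the fingers close. It gives the time, the measured TCP pose, the force and the opening at its end, in the units of the state.
- robot.read_state(): the state, without advancing time (a new reading comes with each control period).
- robot.snapshot(name): name is "scene" or "top" or "wrist"; returns the picture (400x640x3 uint8, red, green, blue); there is no depth.
- robot.calibration(name): a dict with "fx", "fy", "cx", "cy" (pixels), "k1" (the pictures are not rectified: a ray, as slopes to the right and down, at radius r is drawn at 1 + k1 r^2 times it, then the intrinsics apply), "position" and "attitude" of the camera in the world; the wrist camera has in their place "tool_from_camera" (4x4, takes a point from camera to tool coordinates, whose origin is the TCP and whose axes are the flange's). Camera axes: x right, y up, looking along -z (the intrinsics and any distortion apply to the point x, -y, -z); pixel columns grow to the right and rows downward; lengths in m; the calibration is good to about 2 mm. A picture is of the moment at which its call begins: read the wrist's pose just before it. calibration takes no time and is no camera call.
- robot.sign_off(): hands the job in, once; it reports no verdict.
The state is a dict: "t": time; "joint_pos": joint angles; "qd": joint speeds; "tau": joint torques, N m; "position": TCP position; "ee_rot": TCP orientation; "force": force on the tool from outside, world axes, zero at the start; "torque": the same for the moment, N m; "grip_width": opening from 0.0 (shut) to 1.0 (fully open).
Only numpy, scipy, OpenCV 4.12 (cv2) and the standard library are available. Lean on these libraries where they do the work, as an engineer would, in place of code of your own. Each camera call takes 0.05 s, during which the arm holds its last target. There are 200 camera calls.

## Task

The sample has run out of the hopper into the pan, so shut the hopper's slide gate for the next one: with a fingertip press the catch bar down and keep it down while the same hand pushes the gate's upright tab towards the hopper past the half-open notch, then push the gate fully home so that the catch springs up and locks it shut. Only press and push: do not grip the tab, and leave the pan, scoop, tin and brush where they are. Finish clear of everything.

Things in the scene. Friction and masses are not known exactly. Their poses are not given: they have to be found in the camera images.
- hopper: Fixed bench hopper: galvanised cone 184 mm wide, rim 326 mm high, four legs 216 mm square at the feet, slide gate under its 68 mm outlet. Origin on the bench under the outlet's centre, z up. The gate's rails run along the hopper's +y at x -44 to +44 mm, tops 145 mm high, out to a tail stand at y 335 mm. The gate shuts towards the hopper's -y.
- gate (a joint): Slide gate, m: 0 fully open (stop), 0.095 fully shut (stop); grows along the hopper's -y; about 2 N friction. Steel plate 80 x 318 x 6 mm, top 140 mm high, captive in rails. Three notches in its +x edge take the catch's tooth: open (gate 0 to 0.0055), half-open (0.0435 to 0.0505), shut (0.0895 to 0.095). With the tooth up in a notch it moves only within those values.
- gate_tab (a point): Middle of the face to push on the gate's upright tab, the side away from the cone; axes as the hopper's (push to -y). Tab 6 mm thick; its upper part spans 87 mm to -x and 13 mm to +x of this point and 9 mm up and down (168 to 186 mm high), reaching across above the catch bar. Gate open: the face is 18.5 mm to the +y side of the bar's middle, so the last 20 mm of the bar are free from above.
- catch (a joint): Spring catch, m: how far its press bar is down, 0 up, 0.016 fully down (stop). It frees the gate from about 0.0095; 0.012 to 0.014 is a good depth while sliding. Spring 4.5 N at the top, 8.5 N fully down. Let go, it springs up when a notch lies over its tooth; between notches the gate's plate keeps it at about 0.008.
- catch_bar (a point): Middle of the top of the catch's press bar; moves with it; axes as the hopper's. Dark steel bar 77 mm long along y, 26 mm wide along x, 6 mm thick, on two spring plungers beside the gate's +x rail; top 164 mm high when up, 148 mm when fully down. Goes straight down wherever it is pressed; a fingertip can slide along it, and it runs on below the tab.
- sample_pan: Bystander: round galvanised pan full of crushed brick and stone, 160 mm wide, 52 mm high, standing under the outlet. Origin at the centre of its underside. Loose.
- scoop: Bystander: aluminium hand scoop about 220 mm long, 36 mm high, lying on the bench. Origin on its underside near the middle, mouth to its +x, round handle to -x. Loose.
- sample_tin: Bystander: round lidded metal sample tin, 71 mm wide, 54 mm high. Origin at the centre of its underside. Loose.
- bench_brush: Bystander: wooden bench brush 190 mm long lying on the bench. Origin on its underside, handle to its -x. Loose.

How it is judged:
On the way, in this order (a step that is already met when the one before it is completed fails the run):
1. a finger holds the catch bar down, clear of the gate, while the gate is still open (value of joint catch above 0.0095 m and value of joint gate below 0.02 m and contact force between the fingers and catch above 1 N), for 0.04 s.
2. the gate goes past the half-open notch with the bar held down (value of joint catch above 0.0085 m and value of joint gate between 0.0437 and 0.06 m and contact force between the fingers and catch above 0.5 N), for 0.02 s.
3. the gate is home and the catch has sprung up into the shut notch (value of joint gate above 0.089 m and value of joint catch below 0.003 m), for 0.1 s.
At the end, for the whole second after the job is handed in: The gate is shut (within 6 mm of its stop, as the shut notch allows) with the catch sprung up (within 3 mm of its top) so that it locks; pan, scoop, tin and brush lie within 20 mm of where they were (all of step 3 and distance of each of sample_pan, scoop, sample_tin, bench_brush from where it was at the start of the episode below 0.02 m); the robot touches nothing.
It fails at once if the gate's tab is gripped between the fingers (contact force between the fingers and gate_c5 above 2 N and contact force between the fingers and gate_c6 above 2 N).
It fails at once if the pan, scoop, tin or brush is shifted or lifted by more than 20 mm (distance of any of sample_pan, scoop, sample_tin, bench_brush from where it was at the start of the episode above 0.02 m).
It also fails if it takes over 35 s, if anything falls off the work surface, if the arm or the gripper's body presses on something with over 40 N, if the wrist force passes 120 N, or if a joint passes its speed limit or range.

## Working session

There is one attempt and no reset: what is moved stays moved. The work goes in short steps, Python scripts to look and compute and a shell command to move; the robot and the scene stay as the last step left them, time stands still between calls to the robot, and variables do not carry over. Pictures are saved under pics/ and viewed, about 8 in all and at most 12, crops included, and the job is handed in when it is done.

```bash
mkdir -p pics; ls
python3 - <<'E'
from workcell import robot
import cv2
s=robot.read_state();print(s['t'],s['position'],s['ee_rot'],s['grip_width'])
for n in("scene","top","wrist"):
    cv2.imwrite(f"pics/{n}0.png",robot.snapshot(n)[:,:,::-1]);print(n,robot.calibration(n))
E
```

```text
pics
0.0 [ 0.22959048 -0.47171381  0.249629  ] [ 9.74478284e-01  2.24480435e-01 -5.34513185e-05 -7.78497228e-04] 0.9976503297264362
scene {'fx': 447.80398398508635, 'fy': 447.80398398508635, 'cx': 319.90922097547565, 'cy': 199.37186273245987, 'k1': -0.10259394092538124, 'position': array([1.15188592, 0.41217346, 0.76563735]), 'attitude': array([0.19463723, 0.35020335, 0.79059074, 0.46307694])}
top {'fx': 409.72730102126445, 'fy': 409.72730102126445, 'cx': 315.92477591603944, 'cy': 199.80967509017572, 'k1': -0.01967981362746126, 'position': array([0.48521601, 0.03702193, 0.92637427]), 'attitude': array([ 0.04315947, -0.04615156, -0.70036304,  0.71098446])}
wrist {'fx': 279.60404074626854, 'fy': 279.60404074626854, 'cx': 316.04988331754896, 'cy': 201.14619172871483, 'k1': -0.023013619517446092, 'tool_from_camera': array([[ 2.16490829e-04,  9.62745030e-01,  2.70410727e-01,
         6.90981257e-02],
       [ 9.99999779e-01, -3.78264507e-04,  5.46137702e-04,
         1.09380040e-04],
       [ 6.28078138e-04,  2.70410549e-01, -9.62744899e-01,
        -1.22797878e-01],
       [ 0.00000000e+00,  0.00000000e+00,  0.00000000e+00,
         1.00000000e+00]])}
```

View pics/scene0.png

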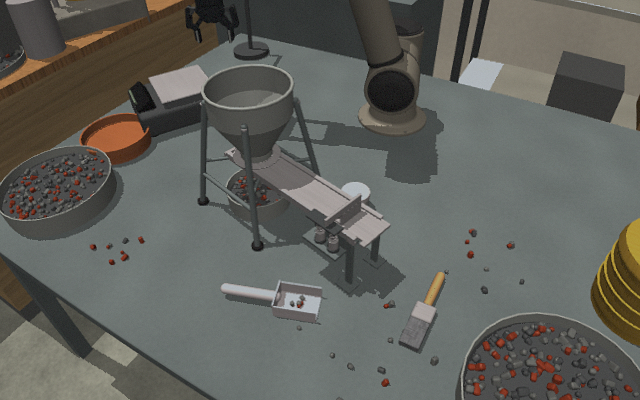

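View pics/top0.png

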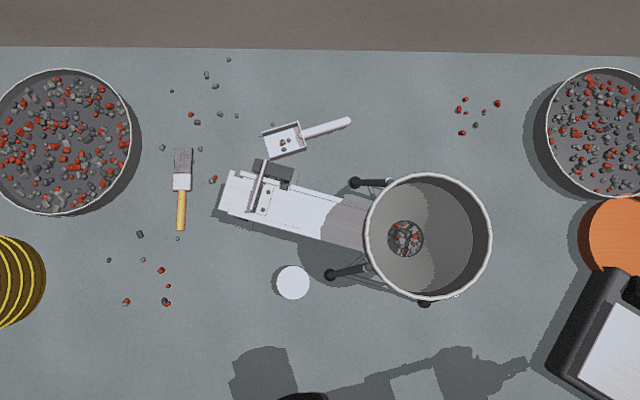

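The scene shows the hopper with its tail and tab near pixel (340,215). In the top view the tab is at about (258,187), the dark bar at about (280,172), and the hopper outlet near (405,238). I'll zoom in on the top view.

Run:
```python
import cv2
i=cv2.imread("pics/top0.png")[145:235,205:345]
cv2.imwrite("pics/topc.png",cv2.resize(i,None,fx=5.7,fy=5.7,interpolation=cv2.INTER_CUBIC))
```

```text
(no output)
```

View pics/topc.png

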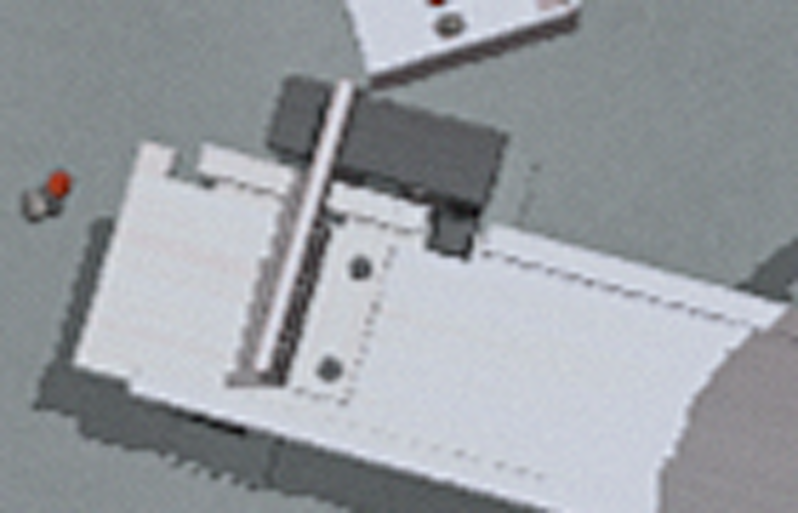

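The crop shows the dark bar with corners at about (290,75), (268,147), (508,132) and (490,208). The tab's top edge runs from (343,82) to (265,372), with a free bar end on its left. Next I'll cast rays.

```bash
cat > h.py <<'E'
import numpy as np, cv2
from scipy.spatial.transform import Rotation as R
from workcell import robot
def ray(c,px):
    K=np.array([[c['fx'],0,c['cx']],[0,c['fy'],c['cy']],[0,0,1]])
    u=cv2.undistortPoints(np.array([[px]],float),K,np.array([c['k1'],0,0,0,0.]))[0,0]
    return np.array([u[0],-u[1],-1])
def onplane(name,px,z,pose=None):
    c=robot.calibration(name)
    if name=="wrist":
        T=c['tool_from_camera'];p,q=pose;r=R.from_quat(q)
        o=p+r.apply(T[:3,3]);d=r.apply(T[:3,:3]@ray(c,px))
    else:
        o=c['position'];d=R.from_quat(c['attitude']).apply(ray(c,px))
    return o+d*(z-o[2])/d[2]
E
python3 - <<'E'
from h import *
f=lambda x,y,z:onplane("top",((x+.5)/5.7-.5+205,(y+.5)/5.7-.5+145),z)
B=[f(*p,.164) for p in[(290,75),(268,147),(508,132),(490,208)]]
T=[f(*p,.186) for p in[(352,82),(336,80),(272,373),(257,370)]]
for p in B+T:print(p.round(4))
d=(B[0]+B[1]-B[2]-B[3])/2;print("bar",np.mean(B,0),np.linalg.norm(d),np.degrees(np.arctan2(d[1],d[0])))
w=(B[0]+B[2]-B[1]-B[3])/2;print("barw",np.linalg.norm(w),np.degrees(np.arctan2(w[1],w[0])))
t=(T[0]+T[1]-T[2]-T[3])/2;print("tab",np.linalg.norm(t),np.degrees(np.arctan2(t[1],t[0])))
# rail top outer edge
e=f(200,145,.145)-f(785,300,.145);print("rail",np.degrees(np.arctan2(e[1],e[0])))
s=robot.read_state();r=R.from_quat(s['ee_rot']);print(r.as_matrix().round(3))
E
```

```text
[0.6609 0.1506 0.164 ]
[0.6364 0.157  0.164 ]
[0.6427 0.0775 0.164 ]
[0.617  0.0829 0.164 ]
[0.6538 0.1271 0.186 ]
[0.6544 0.1323 0.186 ]
[0.5588 0.1498 0.186 ]
[0.5597 0.1546 0.186 ]
bar [0.639239   0.11699381 0.164     ] 0.07598666921298124 75.66815351068418
barw 0.02580524329511177 -13.305970125342942
tab 0.09744940032261416 -13.306261019070591
rail 75.88554665521816
[[ 0.899  0.437 -0.   ]
 [ 0.437 -0.899  0.001]
 [ 0.    -0.001 -1.   ]]
```

```bash
python3 - <<'E'
from h import *
a=np.radians(-13.8);X=np.array([np.cos(a),np.sin(a)]);Y=np.array([-X[1],X[0]])
b=np.array([.6392,.1170])
for p in [(.6538,.1271),(.6544,.1323),(.5588,.1498),(.5597,.1546)]:
    d=np.array(p)-b;print(d@X,d@Y)
h=onplane("top",(428,237),.326)[:2];o=onplane("top",(405,238),.15)[:2];print("rim",h,"outlet",o,"bar in hopper",(b-h)@X,(b-h)@Y)
t=b+.037*Y;print("target",t,robot.tips_ahead)
s=robot.read_state();M=R.from_quat(s['ee_rot']);print("shift tool cm",100*M.inv().apply(np.append(t,.45)-s['position']))
E
python3 -m creep '0 0 -5 0 0 0 -1;0 0 -5 0 0 0 -1;0 0 -5 0 0 0 -1;0 0 -5 0 0 0 -1;0 0 0 0 0 0 -1;0 0 0 0 0 0 -1'
```

```text
0.01176937256513708 0.013291044707734604
0.011111679153674173 0.018484063037811853
-0.08590309351331221 0.012675114391718138
-0.08617403325777073 0.01755123904710511
rim [ 0.5091413  -0.12990748] outlet [ 0.51365522 -0.13512027] bar in hopper 0.06740876476361586 0.2708036677794323
target [0.64802574 0.15293197] 0.019
shift tool cm [ 64.95787886 -37.9022249  -19.96457906]
t: 0.9
position: [0.2296, -0.4719, 0.4493]
ee_rot: [0.974, 0.224, -0.0, -0.001]
force: [-0.4, -0.1, -0.1]
grip_width: 0.001
```

```bash
python3 -m creep '2 -1.2 0 0 0 0 -1;5 -2.9 0 0 0 0 -1;5 -2.9 0 0 0 0 -1;5 -2.9 0 0 0 0 -1;5 -2.9 0 0 0 0 -1;5 -2.9 0 0 0 0 -1;5 -2.9 0 0 0 0 -1;5 -2.9 0 0 0 0 -1;5 -2.9 0 0 0 0 -1;5 -2.9 0 0 0 0 -1;5 -2.9 0 0 0 0 -1;3 -1.8 0 0 0 0 -1'
python3 -m creep '5 -2.9 0 0 0 0 -1;5 -2.9 0 0 0 0 -1;0 0 0 0 0 10 -1;0 0 0 0 0 10 -1;0 0 0 0 0 10 -1;0 0 0 0 0 9.7 -1;0 0 5 0 0 0 -1;0 0 5 0 0 0 -1;0 0 4 0 0 0 -1;0 0 0 0 0 0 -1;0 0 0 0 0 0 -1'
python3 - <<'E'
from h import *
s=robot.read_state();print(s['position'],s['ee_rot'])
np.save("w1.npy",np.r_[s['position'],s['ee_rot']])
cv2.imwrite("pics/w1.png",robot.snapshot("wrist")[:,:,::-1])
a=np.radians(-13.8);print(np.degrees(np.arctan2(*R.from_quat(s['ee_rot']).as_matrix()[:2,0][::-1])))
E
```

```text
t: 2.4
position: [0.5844, 0.06, 0.4487]
ee_rot: [0.974, 0.226, -0.001, -0.001]
force: [-0.5, -1.3, 0.5]
grip_width: -0.002
t: 3.78
position: [0.649, 0.1528, 0.3121]
ee_rot: [0.993, -0.12, 0.001, -0.0]
force: [0.6, 0.6, -0.1]
grip_width: -0.002
[0.64902594 0.15284523 0.31208062] [ 9.92830437e-01 -1.19526200e-01  1.06930825e-03 -2.60590142e-04]
-13.729572019189526
```

View pics/w1.png

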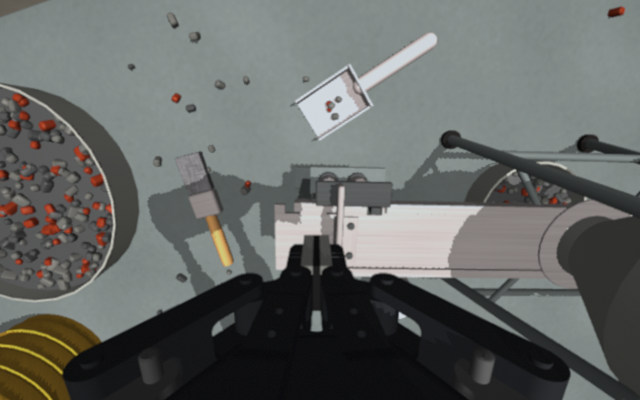

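The wrist view shows the closed fingertips at about (317,250), the bar spanning columns 317–391 and rows 182–206, and the tab edge at about column 341. I'll cross-check the bar from this view, with a zoom.

Run:
```python
from h import *
i=cv2.imread("pics/w1.png")[160:300,260:420]
cv2.imwrite("pics/w1c.png",cv2.resize(i,None,fx=4,fy=4,interpolation=cv2.INTER_CUBIC))
w=np.load("w1.npy");P=(w[:3],w[3:])
B=[onplane("wrist",p,.164,P) for p in [(317,183),(317,206),(391,182),(391,206)]]
for b in B:print(b.round(4))
print(np.mean(B,0))
a=np.radians(-13.8);X=np.array([np.cos(a),np.sin(a)]);Y=np.array([-X[1],X[0]])
print((w[:2]-np.mean(B,0)[:2])@X,(w[:2]-np.mean(B,0)[:2])@Y)
```

```text
[0.6604 0.1497 0.164 ]
[0.6373 0.1553 0.164 ]
[0.644  0.0783 0.164 ]
[0.6196 0.0825 0.164 ]
[0.64031192 0.11642282 0.164     ]
-0.00022547940241388932 0.037449638614690056
```

View pics/w1c.png

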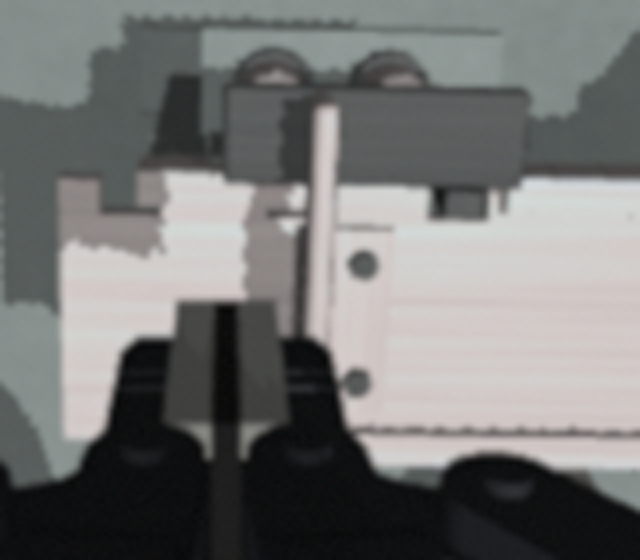

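Both views agree to about 1 mm, with the finger backs roughly 4 mm clear of the tab face. I'll descend to just above the bar.

```bash
python3 -m creep '0 0.1 4 0 0 0 -1;0 0 4 0 0 0 -1;0 0 3 0 0 0 -1;0 0 1.1 0 0 0 -1;0 0 0 0 0 0 -1;0 0 0 0 0 0 -1;0 0 0 0 0 0 -1'
python3 -m creep '0 0 0.5 0 0 0 -1;0 0 0.5 0 0 0 -1;0 0 0 0 0 0 -1;0 0 0 0 0 0 -1'
```

```text
t: 4.7
position: [0.6492, 0.1513, 0.1909]
ee_rot: [0.993, -0.12, 0.001, -0.0]
force: [-0.3, 0.1, 0.2]
grip_width: -0.001
t: 5.2
position: [0.6489, 0.1512, 0.1798]
ee_rot: [0.993, -0.12, 0.001, -0.0]
force: [0.6, -0.1, 3.5]
grip_width: -0.0
```

```bash
python3 -m creep '0 0 0.5 0 0 0 -1;0 0 0.3 0 0 0 -1;0 0 0 0 0 0 -1;0 0 0 0 0 0 -1'
python3 - <<'E'
from h import *
for k in range(4):
    i=robot.snapshot("scene");print(robot.read_state()['force'].round(2))
cv2.imwrite("pics/s2.png",cv2.resize(i[170:270,280:420,::-1],None,fx=5,fy=5,interpolation=cv2.INTER_CUBIC))
E
```

```text
t: 5.7
position: [0.6489, 0.1513, 0.1721]
ee_rot: [0.993, -0.12, 0.001, -0.0]
force: [0.0, 0.3, 6.6]
grip_width: 0.002
[-0.61  0.38  6.76]
[-0.19  0.11  6.26]
[-0.16  0.57  6.16]
[0.48 0.4  5.45]
```

View pics/s2.png

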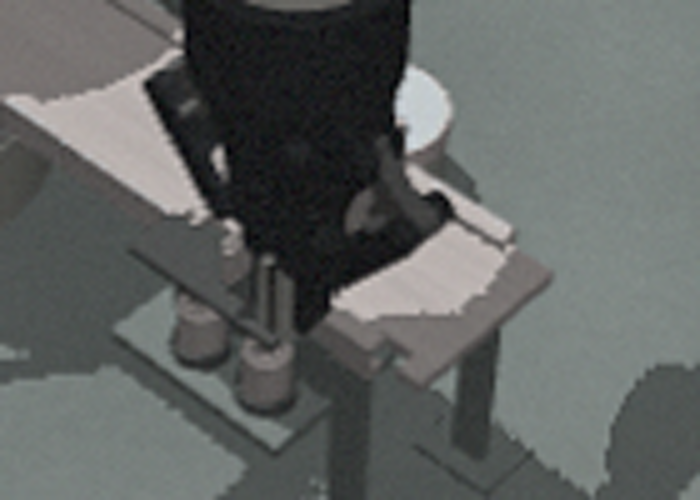

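The tip stands on the bar's near end and the bar is down. The tip height implies about 11 mm, but the force suggests about 8 mm, so I'll press in small steps.

```bash
cat > f.py <<'E'
from h import *
F=[]
for k in range(8): robot.snapshot("top");s=robot.read_state();F.append(s['force'])
print(s['position'].round(4),np.mean(F,0).round(2))
E
python3 f.py
python3 -m creep '0 0 0.2 0 0 0 -1;0 0 0 0 0 0 -1' >/dev/null; python3 f.py
python3 -m creep '0 0 0.15 0 0 0 -1;0 0 0 0 0 0 -1' >/dev/null; python3 f.py
```

```text
[0.6489 0.1512 0.1721] [0.06 0.16 6.07]
[0.6489 0.1513 0.1702] [-0.28 -0.08  6.45]
[0.6489 0.1513 0.1688] [-0.7   0.04  6.56]
```

```bash
python3 -m creep '0 0 0.1 0 0 0 -1;0 0 0 0 0 0 -1' >/dev/null; python3 f.py
python3 -m creep '0 0 0.1 0 0 0 -1;0 0 0 0 0 0 -1' >/dev/null; python3 f.py
python3 -m creep '0 0 0.1 0 0 0 -1;0 0 0 0 0 0 -1' >/dev/null; python3 f.py
```

```text
[0.6489 0.1513 0.1679] [-0.49 -0.06  7.27]
[0.6489 0.1513 0.167 ] [-0.77  0.29  7.76]
[0.6489 0.1513 0.1669] [-2.63 -0.42 12.12]
```

The stop came at TCP z = 0.167, so the height reading is right. I'll back up 4 mm to a depth of about 13 mm and slide along tool +y.

```bash
python3 -m creep '0 0 -0.4 0 0 0 -1;0 0 0 0 0 0 -1;0 0.3 0 0 0 0 -1;0 0.4 0 0 0 0 -1;0 0.4 0 0 0 0 -1;0 0.4 0 0 0 0 -1;0 0 0 0 0 0 -1'; python3 f.py
python3 -m creep '0 0.6 0 0 0 0 -1;0 0.6 0 0 0 0 -1;0 0.6 0 0 0 0 -1;0 0.6 0 0 0 0 -1;0 0 0 0 0 0 -1'; python3 f.py
```

```text
t: 10.42
position: [0.6456, 0.1379, 0.17]
ee_rot: [0.993, -0.12, 0.001, -0.001]
force: [1.5, 4.2, 7.2]
grip_width: 0.002
[0.6456 0.1379 0.17  ] [0.25 4.51 6.82]
t: 11.45
position: [0.6396, 0.1144, 0.1699]
ee_rot: [0.993, -0.12, 0.001, -0.001]
force: [-0.1, 3.7, 7.2]
grip_width: -0.003
[0.6396 0.1145 0.1697] [-0.53  3.94  6.7 ]
```

```bash
python3 -m creep '0 0.6 0 0 0 0 -1;0 0.6 0 0 0 0 -1;0 0.6 0 0 0 0 -1;0 0.6 0 0 0 0 -1;0 0.5 0 0 0 0 -1;0 0 0 0 0 0 -1'; python3 f.py
python3 - <<'E'
from h import *
cv2.imwrite("pics/s3.png",cv2.resize(robot.snapshot("scene")[130:270,230:420,::-1],None,fx=4,fy=4,interpolation=cv2.INTER_CUBIC))
E
```

```text
t: 12.6
position: [0.6326, 0.0863, 0.1697]
ee_rot: [0.993, -0.12, 0.001, -0.001]
force: [-0.2, 4.3, 6.3]
grip_width: -0.0
[0.6326 0.0864 0.1697] [-0.44  3.99  6.49]
```

View pics/s3.png

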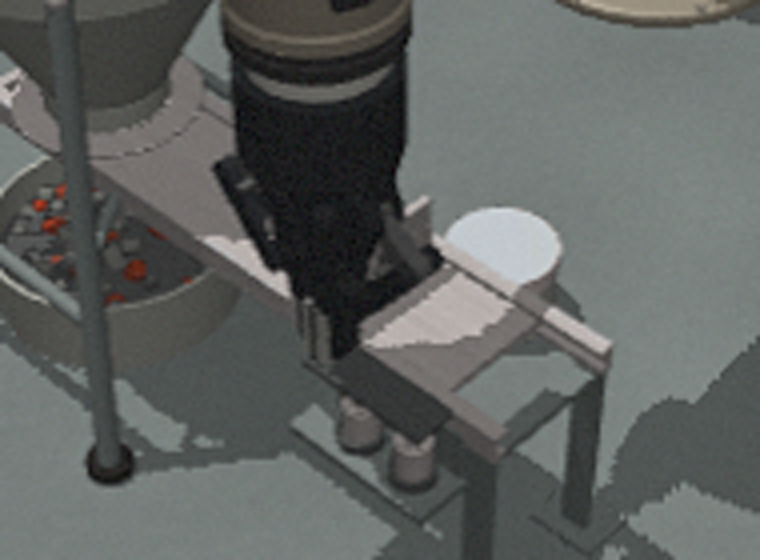

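The gate is past the half-open notch at about 63 mm, with the bar still held. I'll back off slightly, raise the tip off the bar to tab height, and push the gate home.

```bash
python3 -m creep '0 -0.3 0 0 0 0 -1;0 0 -1 0 0 0 -1;0 0 -1.1 0 0 0 -1;0 0 0 0 0 0 -1;0 0.5 0 0 0 0 -1;0 0.5 0 0 0 0 -1;0 0.5 0 0 0 0 -1;0 0.5 0 0 0 0 -1;0 0.5 0 0 0 0 -1;0 0 0 0 0 0 -1'; python3 f.py
python3 -m creep '0 0.4 0 0 0 0 -1;0 0.3 0 0 0 0 -1;0 0 0 0 0 0 -1'; python3 f.py
```

```text
t: 14.3
position: [0.6268, 0.0641, 0.1896]
ee_rot: [0.993, -0.12, -0.0, -0.0]
force: [-0.2, 3.2, 1.7]
grip_width: -0.001
[0.6269 0.064  0.1896] [-1.51  4.09  1.37]
t: 15.08
position: [0.6256, 0.0562, 0.1896]
ee_rot: [0.993, -0.12, 0.0, 0.001]
force: [0.1, 0.0, -0.1]
grip_width: -0.002
[0.6256 0.0569 0.1898] [ 0.33 -0.07 -0.21]
```

```bash
python3 -m creep '0 0.2 0 0 0 0 -1;0 0 0 0 0 0 -1'; python3 f.py
python3 - <<'E'
from h import *
cv2.imwrite("pics/s4.png",cv2.resize(robot.snapshot("scene")[130:270,230:420,::-1],None,fx=4,fy=4,interpolation=cv2.INTER_CUBIC))
E
```

```text
t: 15.72
position: [0.6251, 0.0554, 0.1898]
ee_rot: [0.993, -0.12, 0.0, -0.0]
force: [0.8, 2.5, 0.6]
grip_width: -0.001
[0.6251 0.0553 0.1898] [ 0.92  2.91 -0.32]
```

View pics/s4.png

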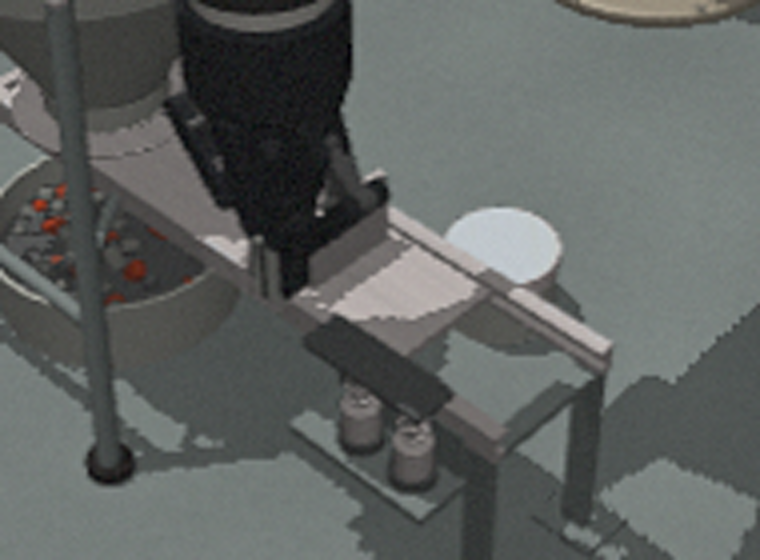

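The gate is near home and the bar appears to be up. I'll keep pushing gently until the stop is felt.

```bash
for i in 1; do python3 -m creep '0 0.2 0 0 0 0 -1;0 0 0 0 0 0 -1'>/dev/null; python3 f.py; done
python3 -m creep '0 0.2 0 0 0 0 -1;0 0 0 0 0 0 -1'>/dev/null; python3 f.py
```

```text
[0.6251 0.0551 0.1899] [ 3.34 10.15 -1.35]
[0.625  0.0549 0.1899] [ 5.6  16.06 -1.8 ]
```

The stop is reached: the force climbs with no motion. Now I'll back off along -y, lift clear, and look.

```bash
python3 -m creep '0 -0.5 0 0 0 0 -1;0 -0.7 0 0 0 0 -1;0 0 0 0 0 0 -1;0 0 -3 0 0 0 -1;0 0 -4 0 0 0 -1;0 -3 -5 0 0 0 -1;0 -5 -3 0 0 0 -1;0 -5 0 0 0 0 -1;0 -5 0 0 0 0 -1;0 0 0 0 0 0 -1;0 0 0 0 0 0 -1'; python3 f.py
python3 - <<'E'
from h import *
a=robot.snapshot("top")[:,:,::-1];b=robot.snapshot("scene")[:,:,::-1]
cv2.imwrite("pics/t5.png",a)
z=lambda i:cv2.resize(i,(800,300),interpolation=cv2.INTER_CUBIC)
cv2.imwrite("pics/c5.png",np.vstack([z(a[130:250,180:500]),z(b[140:290,220:620])]))
# bystander shift: image difference
o=cv2.imread("pics/top0.png")
for n,(x0,y0,x1,y1) in dict(scoop=(260,112,355,150),tin=(272,262,315,302),pan=(385,218,425,258)).items():
    A=[cv2.cvtColor(np.ascontiguousarray(i[y0:y1,x0:x1]),6).astype(np.float32) for i in(o,a)]
    print(n,cv2.phaseCorrelate(*A))
E
```

```text
t: 18.85
position: [0.6698, 0.237, 0.3394]
ee_rot: [0.993, -0.12, -0.0, 0.001]
force: [1.0, 1.3, -1.5]
grip_width: 0.002
[0.6698 0.237  0.3401] [-0.11 -0.11 -0.03]
scoop ((0.05726053960910349, -0.10580494228508286), 0.9789761503537496)
tin ((0.4640111637900226, -0.028744629974642777), 0.9900392656856113)
pan ((-2.0028464201931193, 1.092156773183472), -0.07237806588411332)
```

View pics/c5.png

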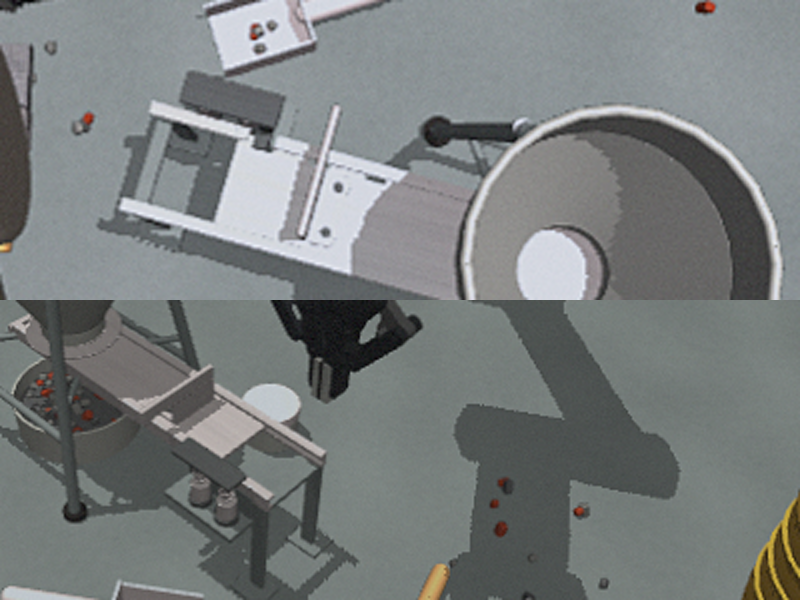

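The outlet is now covered and the tab has moved to the shut position. The scoop and tin have not moved. To check the catch height, I'll project the bar's outline at "up" and at "8 mm down" onto the scene view.

Run:
```python
from h import *
i=robot.snapshot("scene")[:,:,::-1]
c=robot.calibration("scene");r=R.from_quat(c['attitude'])
K=np.array([[c['fx'],0,c['cx']],[0,c['fy'],c['cy']],[0,0,1]])
x0,y0,f=290,190,8
a=np.radians(-13.8);X=np.array([np.cos(a),np.sin(a),0]);Y=np.array([-X[1],X[0],0])
def draw(im,z,col):
    P=np.array([[.6398,.1167,z]+u*.013*X+v*.0385*Y for u,v in[(1,1),(1,-1),(-1,-1),(-1,1)]])
    q=r.inv().apply(P-c['position'])*[1,-1,-1]
    p=cv2.projectPoints(q,np.zeros(3),np.zeros(3),K,np.array([c['k1'],0,0,0,0.]))[0][:,0]
    p=((p-[x0,y0]+.5)*f).astype(np.int32);cv2.polylines(im,[p],True,col,1)
o=[]
for im in(cv2.imread("pics/scene0.png"),i):
    im=cv2.resize(np.ascontiguousarray(im[y0:y0+60,x0:x0+50]),None,fx=f,fy=f,interpolation=cv2.INTER_CUBIC)
    draw(im,.164,(0,255,0));draw(im,.156,(0,0,255));o.append(im)
cv2.imwrite("pics/bar.png",np.hstack(o))
```

```text
(no output)
```

View pics/bar.png

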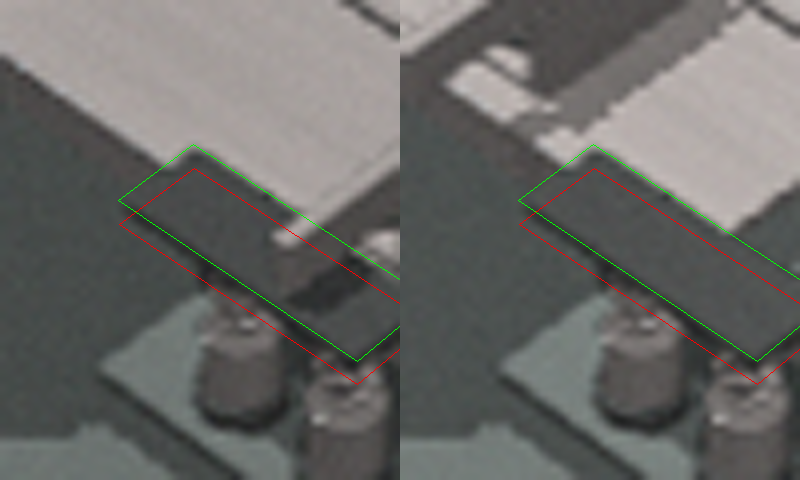

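In both the before and after pictures the bar sits on the green "up" outline at the same pixels, so the catch has sprung up. Handing in.

```bash
python3 -c "
from workcell import robot
print(robot.read_state()['t'],robot.sign_off())"
```

```text
the job is handed in; nothing more can be done
19.4 None
```

The gate is shut and, as far as I can tell from the images, the catch has sprung up and locked it. I handed in at 19.4 s; no verdict was reported.

**What I did:**
- I pressed the bar down to its stop at the free end with the closed fingertips, then eased it to about 13 mm deep.
- I slid along the bar, pushing the tab to about 63 mm, which is past the half-open notch.
- I lifted the tip off the bar and pushed the tab the rest of the way. At the stop the force rose to about 16–17 N with no further movement.
- I then backed off and lifted clear.

**Last checks:**
- **Gate:** the top view shows the plate covering the outlet, with the tab at the shut position.
- **Catch:** the bar sits at the same pixels as before I pressed it, matching its "up" outline.
- **Robot:** the force reading is about zero, so it is touching nothing.
- **Scoop and tin:** they moved less than half a pixel in the top view.

**Less certain:**
- **Pan:** its numeric check gave no usable result because the shut gate now hides it from above. In the scene view it looks unmoved.
- **Brush:** it was not measured, because the arm partly hid it. The robot never went near it at bench height.
- **Bar depth:** while pressing, the force read up to about 2 N lower than the stated spring. I went by tip height instead, and the stop was where that predicted.

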